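Slide the tube rack round the obstacles into the filing station

ROBOT

A 7-joint arm with a two-finger parallel gripper is mounted at the origin on the work surface. World frame = base frame: x ahead of the robot, y to its left, z up, the work surface at z = 0. Lengths are in m, angles in rad, forces in N, time in s.
With the tool pointing down it reaches from about 0.425 to 1.025 m from the base axis. Payload 9.4 kg.
Tool frame: the origin (TCP) lies midway between the tips of the shut fingers; the grasp point (between the pads) lies 19 mm behind it; z points along the fingers, y is the line along which they close (so a half turn about z gives the same grasp; the last joint's range is limited). The gripper opens to 93 mm and grips with 3 to 60 N. Pads are 15 mm wide; open, the fingers measure 128 mm over their backs; the gripper's body (75 mm by 188 mm) begins 65 mm behind the grasp point.
Start: joints at [1.085, 0.599, -0.003, 1.599, 0.002, 0.943, -0.08], TCP at [0.288, -0.665, 0.179] pointing down, gripper open.
Joint ranges: [-2.57, 2.57], [-0.35, 1.97], [-1.29, 1.29], [0.11, 2.56], [-1.05, 4.19], [0.11, 1.86], [-2.63, 2.63]. Speed limits (rad/s): [2.22, 2.22, 3.01, 3.01, 3.14, 3.14, 3.14].

INTERFACE

Orientations are given as [roll, pitch, yaw] about the fixed x, y, z axes, in that order (R = Rz(yaw) Ry(pitch) Rx(roll)).
In Python, from bench import manip gives the robot as it stands.
- The arm moves only by the tool drive_tool, never from a script. Its argument "deltas" is a list of rows, each an object with "jaw": the opening, from -1 (shut) to 1 (fully open), so that 0 is half open; "xyz": the shift along the tool's x, y, z in cm, a list of three; "roll": the turn about the tool's z in rad. A call has 1 to 20 rows; each row is the pose to reach, as a shift and turn from the pose commanded when the call began, along the tool's axes at that moment; what a row does not reach only later rows make up. A row lasts 1/8 s, in which the tool goes at most 62.5 mm and 10.7 degrees, less where a joint would pass 70% of its speed; a pose out of reach is approached as far as the arm can. A call with a gripper value outside its range is refused whole. The fingers move at their own pace and stop on an object; "grip_force" is the grip in N (left out, the last holds). Time passes only in rows, so rows that repeat a pose let the fingers close. It gives the time, the measured TCP pose, the force, the opening and the grip force at its end, in the units of the state.
- manip.read_state(): the state, without advancing time (a new reading comes with each control period).
- manip.grab_frame(name): name is "scene" or "top"; returns (picture, depth): 384x512x3 uint8, blue, green, red; 384x512 float32, m along the optical axis (not along the pixel's ray), 0 where there is no reading.
- manip.camera_params(name): a dict with "K" (3x3 intrinsics, pixels), "rvec" (rotation vector, rad) and "tvec" (3), from world to camera coordinates, as OpenCV has them. Camera axes: x right, y down, z forward; pixel columns grow to the right and rows downward; lengths in m; the calibration is good to about 2 mm. A picture is of the moment at which its call begins. camera_params takes no time and is no camera call.
- manip.hand_in(): hands the job in; it is judged then, once.
The state is a dict: "t": time; "joint_pos": joint angles; "qvel": joint speeds; "tau": joint torques, N m; "eef_pos": TCP position; "ee_rot": TCP orientation; "ft_force": force on the tool from outside, world axes, zero at the start; "moment": the same for the moment, N m; "gripper_width": finger opening in m; "finger_force": force on a finger pad.
Only numpy, scipy, OpenCV 4.12 (cv2) and the standard library are available. Lean on these libraries where they do the work, as an engineer would, in place of code of your own. Each camera call takes 0.05 s, during which the arm holds its last target. There are 200 camera calls.

TASK

Push the wooden tube rack along the bench, round the capped pipe post and the little anvil without touching either of them, and in between the two wooden cheeks of the filing station. Push it gently home until the station's sprung plate is pressed right back, then let go and leave it there. Keep the rack flat on the bench all the way, and leave the file, the tape roll and the tube cutter where they are.

Things in the scene. Friction and masses are not known exactly. Their poses are not given: they have to be found in the camera images.
- rack: Loose square hardwood block, 100 x 100 mm, 45 mm high, 0.5 to 1 kg, nine flush copper tube ends in its top. Nothing to grip and too wide to grip: push it low on its sides with the fingertips; sliding takes about 3 to 9 N. Origin: centre of its underside; x, y along its sides. It starts with its x axis within 0.3 rad of the station's, about 130 mm to the +y side of its centre line.
- station: Fixed: two dark-wood cheeks 30 mm high on the bench, inner faces 106 mm apart, no floor between. Origin: on the bench midway between them, where they begin to run parallel (x = 0 to 130 mm). x axis: the way the rack is pushed in. In front each flares out to x = -38, |y| = 85 mm. When home, the rack's centre is at x = -10 to +26 mm, so its rear face stands 24 to 60 mm out of the parallel part.
- stop: Fixed steel bracket at the station's far end (same origin and axes) with a rod and an aluminium plate 64 mm wide, 42 high facing the mouth. The rod's setting varies, untold: the plate's free face is at x = 34 to 70 mm. It yields 6 mm to +x on a soft spring (0.3 to 1.8 N, less than the rack's friction, so the rack stays put), then is solid. Over 15 N of rack on plate (20 N on a cheek) is too hard.
- post: Fixed obstacle, not to be touched by anything: round iron floor flange of 80 mm diameter with a capped pipe stub of 42 mm diameter on it, 62 mm high. Origin: centre of its underside.
- anvil: Fixed obstacle, not to be touched: little steel bench anvil, base 72 x 50 mm, 60 mm high, all within 45 mm of its origin (centre of underside). Of post and anvil (either way round) one stands near the station's centre line, 400 to 450 mm before the origin; the other 100 to 120 mm before it and 135 to 160 mm to the +y side, in the rack's starting lane. The rack passes between them.
- file: Loose bystander: hand file with black handle, 270 mm long, 22 mm high, lying on the robot's side of the station. Origin: under its middle.
- tape: Loose bystander: white tape roll, 72 mm diameter, 25 mm high. Origin: centre of its underside.
- cutter: Loose bystander: blue C-shaped tube cutter, about 65 x 115 mm, 20 mm high. Origin: underside of its middle.
There are look-alikes about, which are no part of the job. Leave any green look-alike of the stop alone. Leave any blue look-alike of the rack alone.

How it is judged:
On the way, in this order (a step that is already met when the one before it is completed fails the run):
1. the rack stands on the station's centre line, between post and anvil, in front of the mouth (y of rack in the frame of station between -0.035 and 0.035 m and x of rack in the frame of station below -0.1 m), for 0.1 s.
2. the rack's front is between the cheeks (x of rack in the frame of station above -0.04 m and angle between the x axis of rack and the x axis of station, either way round below 0.2 rad and y of rack in the frame of station between -0.012 and 0.012 m), for 0.1 s.
At the end, for the whole second after the job is handed in: The rack stands at rest and flat between the cheeks (within 8 mm of the centre line and 0.12 rad of square), still holding the sprung plate back by more than about 2.4 mm of its 6 mm (over 0.9 N on it), with nothing touching it from the robot (contact force between rack and stop above 0.9 N and x of rack in the frame of station above -0.014 m and y of rack in the frame of station between -0.008 and 0.008 m and angle between the x axis of rack and the x axis of station, either way round below 0.12 rad and angle between rack's own z axis and vertical below 0.05 rad and height (world z) of rack below 0.006 m and linear speed of rack below 0.01 m/s).
It fails at once if the pipe post or the anvil is touched (contact force between any of post, anvil and anything else above 0.5 N).
It fails at once if the rack is rammed against the stop (over 15 N) (contact force between rack and stop above 15 N).
It fails at once if the rack is rammed against the cheeks (over 20 N) (contact force between rack and station above 20 N).
It fails at once if the rack is lifted or tipped (height (world z) of rack above 0.012 m or angle between rack's own z axis and vertical above 0.15 rad).
It fails at once if a bystander is moved (distance of any of file, tape, cutter from where it was at the start of the episode above 0.02 m).
It also fails if it takes over 64 s, if anything falls off the work surface, if the arm or the gripper's body presses on something with over 40 N, if the wrist force passes 120 N, or if a joint passes its speed limit or range.

## Working session

There is one attempt and no reset: what is moved stays moved. The work goes in short steps, Python scripts to look and compute and a tool call to move; the robot and the scene stay as the last step left them, time stands still between calls to the robot, and variables do not carry over. Pictures are saved under pics/ and viewed, at most 10 in all, crops included, and the job is handed in when it is done.

Besides the shell and the picture viewer there is one more tool, called after ">>>" as name(argument=value, ...), one argument or row to a line, values as JSON. drive_tool: Moves the arm, as the interface text tells. Its arguments: {"type":"object","properties":{"deltas":{"type":"array"},"grip_force":{"type":"number"}},"required":["deltas"]}

```bash
mkdir -p pics; cat > h.py <<'E'
import numpy as np, cv2
from bench import manip
def cam(n):
    p=manip.camera_params(n); K=np.array(p["K"],float); R=cv2.Rodrigues(np.array(p["rvec"],float))[0]; t=np.array(p["tvec"],float).ravel()
    return K,R,t
def ray(n,uv,z):
    K,R,t=cam(n); uv=np.atleast_2d(uv).astype(float)
    d=(R.T@np.linalg.inv(K)@np.c_[uv,np.ones(len(uv))].T).T; c=-R.T@t
    return c+d*((z-c[2])/d[:,2])[:,None]
def cloud(n,dep):
    K,R,t=cam(n); v,u=np.indices(dep.shape)
    P=np.stack([(u-K[0,2])/K[0,0]*dep,(v-K[1,2])/K[1,1]*dep,dep],-1)
    return (P-t)@R
def proj(n,P):
    K,R,t=cam(n); q=(K@(R@np.atleast_2d(P).T+t[:,None])).T
    return q[:,:2]/q[:,2:]
E
python3 - <<'E'
from h import *
for n in("top","scene"):
    p,d=manip.grab_frame(n); np.savez(f"{n}0.npz",p=p,d=d); cv2.imwrite(f"pics/{n}0.png",cv2.resize(p,(800,600),interpolation=cv2.INTER_CUBIC))
    K,R,t=cam(n); print(n,K[0,0],-R.T@t,R[2], (d>0).mean())
s=manip.read_state(); print({k:np.round(v,3) for k,v in s.items()})
E
```

```text
top 407.07167095995885 [0.37680229 0.03318702 1.17661322] [ 0.18776176 -0.00900674 -0.9821733 ] 0.9959513346354166
scene 402.2641226715424 [ 1.27267252 -0.67860456  0.85241001] [-0.54059194  0.54288647 -0.64267771] 0.9951222737630209
{'t': np.float64(0.1), 'joint_pos': array([ 1.085,  0.6  , -0.003,  1.6  ,  0.002,  0.943, -0.08 ]), 'qvel': array([ 0.   , -0.002,  0.001, -0.003,  0.001,  0.001,  0.001]), 'tau': array([ 6.0000e-03, -7.6656e+01,  1.5030e+00, -2.5294e+01, -5.2000e-02,
        1.4000e-02,  0.0000e+00]), 'eef_pos': array([ 0.288, -0.665,  0.179]), 'ee_rot': array([-3.14 ,  0.   ,  0.409]), 'ft_force': array([ 0.239, -0.3  , -0.398]), 'moment': array([-0.031, -0.   ,  0.021]), 'finger_force': np.float64(0.0), 'gripper_width': np.float64(0.093)}
```

View pics/top0.png

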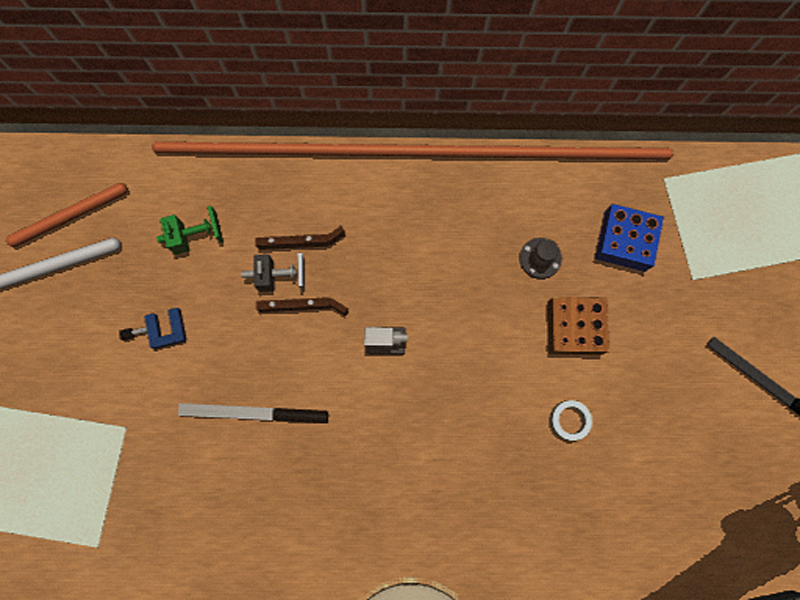

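View pics/scene0.png

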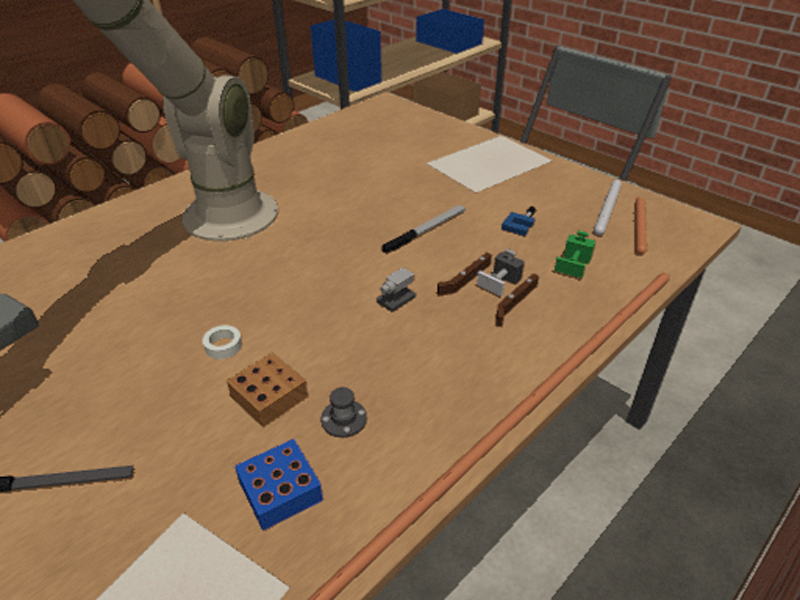

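The top view (800x600) shows:
- **Rack candidates:** the wooden rack at (578,325) and the blue look-alike at (630,237). I choose the wooden one.
- **Stop candidates:** the grey bracket between the cheeks at (275,272) and the green look-alike at (190,230). I choose the grey one.
- **Station:** cheeks at (300,240) and (300,305), with the mouth opening to the right (world -y).
- **Obstacles:** post at (540,257), anvil at (385,340).
- **Bystanders:** tape at (572,421), file at (255,412), cutter at (165,328).

```bash
cat > m.py <<'E'
from h import *
def pts(f,n,box,zlo,zhi):
    P=cloud(n,f["d"]); v0,v1,u0,u1=[int(b*.64) for b in box]
    Q=P[v0:v1,u0:u1]; m=(Q[...,2]>zlo)&(Q[...,2]<zhi); return Q[m]
E
python3 - <<'E'
from m import *
f=np.load("top0.npz")
def rect(P):
    r=cv2.minAreaRect((P[:,:2]*1000).astype(np.float32)); return np.round(r[0],1),np.round(r[1],1),round(r[2],1)
for nm,box,a,b in[("bench",(450,550,300,500),-.1,.1),("rack",(285,365,535,620),.037,.055),("blue",(200,275,590,670),.037,.055),("postflange",(230,285,510,570),.005,.03),("posttop",(230,285,510,570),.05,.075),("anvil",(315,365,355,415),.008,.075),("anviltop",(315,365,355,415),.04,.075),("tape",(390,450,540,600),.015,.035),("file",(395,430,170,335),.005,.04),
 ("cheekA",(225,252,250,350),.02,.04),("cheekB",(292,318,250,355),.02,.04),("cheekApar",(225,252,250,318),.02,.04),("cheekBpar",(292,318,250,315),.02,.04),("plate",(250,295,294,310),.015,.06),("cutter",(300,355,110,195),.008,.04)]:
    P=pts(f,"top",box,a,b); print(nm,len(P),rect(P),np.round(np.median(P[:,2]),3),np.round(P.min(0),3),np.round(P.max(0),3))
c=np.hstack([cv2.resize(f["p"][170:240,330:430],(400,280),interpolation=cv2.INTER_CUBIC),cv2.resize(f["p"][135:205,150:250],(400,280),interpolation=cv2.INTER_CUBIC)])
cv2.imwrite("pics/crop.png",c)
E
```

```text
bench 8154 (array([259.4,  20. ]), array([170.4, 359.5]), 0.5) -0.001 [ 0.173 -0.159 -0.01 ] [0.346 0.2   0.007]
rack 1240 (array([ 572.5, -303.5]), array([101.4, 101.1]), 89.4) 0.044 [ 0.522 -0.354  0.037] [ 0.623 -0.252  0.052]
blue 1149 (array([ 743.1, -408.5]), array([100.8, 103.9]), 75.6) 0.044 [ 0.682 -0.467  0.037] [ 0.803 -0.349  0.053]
postflange 308 (array([ 714.3, -244.1]), array([75.7, 93.2]), 85.1) 0.009 [ 0.668 -0.282  0.005] [ 0.761 -0.203  0.03 ]
posttop 168 (array([ 705.8, -243.6]), array([40.3, 38.5]), 62.1) 0.061 [ 0.686 -0.263  0.051] [ 0.727 -0.223  0.068]
anvil 456 (array([543.7,  48.4]), array([50. , 75.4]), 0.2) 0.056 [0.519 0.011 0.008] [0.569 0.086 0.065]
anviltop 302 (array([543.9,  48.6]), array([75.6, 34.4]), 89.4) 0.058 [0.527 0.011 0.046] [0.561 0.086 0.065]
tape 321 (array([ 400.7, -285.9]), array([69.9, 69.7]), 67.2) 0.024 [ 0.367 -0.322  0.015] [ 0.436 -0.251  0.03 ]
file 768 (array([414.4, 286.3]), array([269.2,  55.6]), 87.9) 0.014 [0.384 0.152 0.005] [0.443 0.421 0.025]
cheekA 329 (array([731.2, 212.8]), array([ 26.4, 165.9]), 8.8) 0.029 [0.717 0.132 0.02 ] [0.756 0.296 0.038]
cheekB 330 (array([607.3, 204.3]), array([164. ,  27.3]), 88.3) 0.029 [0.591 0.123 0.02 ] [0.62  0.286 0.037]
cheekApar 235 (array([728.9, 238.3]), array([ 17.6, 114.3]), 3.7) 0.029 [0.717 0.181 0.02 ] [0.741 0.296 0.038]
cheekBpar 219 (array([606.8, 234.6]), array([ 16.8, 103.6]), 3.4) 0.029 [0.596 0.183 0.02 ] [0.617 0.286 0.037]
plate 89 (array([668.3, 212.2]), array([62.9, 16.1]), 4.1) 0.039 [0.637 0.203 0.016] [0.7   0.22  0.046]
cutter 489 (array([555.2, 480.2]), array([ 64.4, 114.6]), 15.6) 0.018 [0.525 0.419 0.008] [0.6   0.538 0.025]
```

View pics/crop.png

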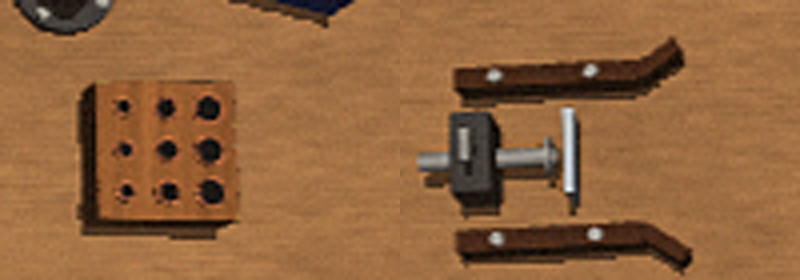

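The crop confirms the wooden rack with copper tube ends, and the grey plate between the dark cheeks. Next I'll fit the station frame.

```bash
cat >> m.py <<'E'
def fit(P): 
    vx,vy,x,y=cv2.fitLine((P[:,:2]*1000).astype(np.float32),cv2.DIST_HUBER,0,.01,.01).ravel()
    return np.array([x,y])/1000,np.array([vx,vy])*np.sign(vy)
E
python3 - <<'E'
from m import *
f=np.load("top0.npz"); g=np.load("scene0.npz")
A=pts(f,"top",(225,252,250,350),.022,.038);B=pts(f,"top",(292,318,250,355),.022,.038)
ca,da=fit(A[A[:,1]>.185]); cb,db=fit(B[B[:,1]>.18])
d=da+db; d/=np.linalg.norm(d); n=np.array([-d[1],d[0]]); print(np.degrees(np.arctan2(da[1],da[0])),np.degrees(np.arctan2(db[1],db[0])))
c=(ca+cb)/2; print("sep",(cb-ca)@n, "ctr",c)
for P in(A,B):
    s=(P[:,:2]-c)@d; y=(P[:,:2]-c)@n; print("s range",s.min(),s.max(), "tip y",y[s<s.min()+.006].mean())
smax=np.mean([np.percentile((P[:,:2]-c)@d,99.5) for P in(A,B)]); smin=np.mean([np.percentile((P[:,:2]-c)@d,.5) for P in(A,B)])
o=c+d*((smax-.130)+(smin+.038))/2; print("len",smax-smin,"origin",o,"yaw",np.arctan2(d[1],d[0]))
np.savez("st.npz",o=o,d=d,n=n)
for nm,w in dict(rack=(.5725,-.3035),post=(.706,-.244),anvil=(.544,.0485),tape=(.401,-.286),tcp=(.288,-.665)).items(): print(nm,np.round([(w-o)@d,(w-o)@n],4))
P=pts(f,"top",(250,295,290,314),.02,.06)[:,:2]; s=(P-o)@d;y=(P-o)@n; print("plate s",np.percentile(s,[1,5,50,95]),"y",y[s<np.median(s)+.01].mean(),y.min(),y.max())
R=pts(f,"top",(285,365,535,620),.037,.055); print("rack ang",cv2.minAreaRect((R[:,:2]*1000).astype(np.float32)))
E
```

```text
93.41649 93.919266
sep 0.121358275 ctr [0.66723084 0.2373325 ]
s range -0.1104722626829047 0.05421454761595002 tip y -0.07666658489150395
s range -0.11014134348840664 0.0529606512913766 tip y 0.07539219513242136
len 0.16274824961651715 origin [0.67196132 0.16353893] yaw 1.634813
rack [-0.4597  0.1291]
post [-0.4089 -0.0079]
anvil [-0.1066  0.1351]
tape [-0.4313  0.2992]
tcp [-0.8023  0.4362]
plate s [0.04083154 0.04088654 0.04599051 0.06267741] y 0.00037141796486611905 -0.030845605208696798 0.0319770617829085
rack ang ((572.5086669921875, -303.4933776855469), (101.38748168945312, 101.0825424194336), 89.43439483642578)
```

>>> drive_tool(
  deltas=[
    {"xyz": [7,-2.5,0],"roll": -0.18,"jaw": 0.18},
    {"xyz": [12,-4.5,1],"roll": -0.36,"jaw": 0.18},
    {"xyz": [17,-6.3,2],"roll": -0.54,"jaw": 0.18},
    {"xyz": [22,-8.1,3],"roll": -0.72,"jaw": 0.18},
    {"xyz": [27,-10,4],"roll": -0.9,"jaw": 0.18},
    {"xyz": [32,-11.8,5],"roll": -1.08,"jaw": 0.18},
    {"xyz": [36,-13.2,6],"roll": -1.226,"jaw": 0.18},
    {"xyz": [37.6,-13.8,7],"roll": -1.226,"jaw": 0.18},
    {"xyz": [37.6,-13.8,7],"roll": -1.226,"jaw": 0.18},
    {"xyz": [37.6,-13.8,7],"roll": -1.226,"jaw": 0.18},
  ],
)

```text
t: 1.35
eef_pos: [0.5767, -0.3913, 0.1094]
ee_rot: [-3.14, 0.001, 1.631]
ft_force: [-0.3, -0.9, -0.3]
gripper_width: 0.0551
finger_force: 0.0
```

```bash
cat > s.py <<'E'
from m import *
S=np.load("st.npz"); o,d,n=S["o"],S["d"],S["n"]
def tcp():
    s=manip.read_state(); w=s["eef_pos"][:2]; F=s["ft_force"]
    print("t",s["t"],"tcp s",np.round([(w-o)@d,(w-o)@n],4),"z",round(s["eef_pos"][2],4),"rot",np.round(s["ee_rot"],3),"dyaw",round(s["ee_rot"][2]-1.6348,3),"F(s)",np.round([F[:2]@d,F[:2]@n,F[2]],2),"w",s["gripper_width"])
def rack(cen,name="top",save=None,r=.085):
    p,dep=manip.grab_frame(name); P=cloud(name,dep); m=(P[...,2]>.036)&(P[...,2]<.054)
    hsv=cv2.cvtColor(p,cv2.COLOR_BGR2HSV); wood=(hsv[...,0]<22)&(hsv[...,1]>80)
    q=P[...,:2]-o; s=q@d; y=q@n
    m&=(abs(s-cen[0])<r)&(abs(y-cen[1])<r)&wood
    # biggest blob only
    k,l,st,_=cv2.connectedComponentsWithStats(m.astype(np.uint8)); b=1+np.argmax(st[1:,4]); m=l==b
    X=np.c_[s[m],y[m]]; rc=cv2.minAreaRect((X*1000).astype(np.float32)); a=(rc[2]+45)%90-45
    print("rack s",np.round(rc[0],1),"size",np.round(rc[1],1),"ang deg",round(a,1),"n",m.sum())
    if save: cv2.imwrite(save,cv2.resize(p,(800,600)))
E
python3 -c "
from s import *
tcp()"
```

```text
t 1.35 tcp s [-0.5476  0.1306] z 0.1094 rot [-3.140e+00  1.000e-03  1.631e+00] dyaw -0.004 F(s) [-0.89  0.39 -0.32] w 0.055065249807365595
```

>>> drive_tool(
  deltas=[
    {"xyz": [0,0,3],"jaw": 0.18},
    {"xyz": [0,0,6],"jaw": 0.18},
    {"xyz": [0,0,8.5],"jaw": 0.18},
    {"xyz": [0,0,9.7],"jaw": 0.18},
    {"xyz": [0,0,9.7],"jaw": 0.18},
    {"xyz": [1,0,9.7],"jaw": 0.18},
    {"xyz": [2,0,9.7],"jaw": 0.18},
    {"xyz": [2.5,0,9.7],"jaw": 0.18},
    {"xyz": [3,0,9.7],"jaw": 0.18},
    {"xyz": [3.5,0,9.7],"jaw": 0.18},
    {"xyz": [4,0,9.7],"jaw": 0.18},
    {"xyz": [4.5,0,9.7],"jaw": 0.18},
    {"xyz": [5,0,9.7],"jaw": 0.18},
    {"xyz": [5.5,0,9.7],"jaw": 0.18},
    {"xyz": [6,0,9.7],"jaw": 0.18},
    {"xyz": [6.5,0,9.7],"jaw": 0.18},
    {"xyz": [7,0,9.7],"jaw": 0.18},
    {"xyz": [8,0,9.7],"jaw": 0.18},
  ],
)

```text
schema error: expected keys jaw, xyz, roll
```

```bash
python3 -c "
from s import *
tcp(); rack((-.41,.13))"
```

```text
t 1.35 tcp s [-0.5476  0.1306] z 0.1094 rot [-3.140e+00  1.000e-03  1.631e+00] dyaw -0.004 F(s) [-0.89  0.39 -0.32] w 0.055065249807365595
rack s [-453.8  128.8] size [100.6  89.8] ang deg -4.2 n 1002
```

>>> drive_tool(
  deltas=[
    {"xyz": [0,0,3],"roll": 0,"jaw": 0.18},
    {"xyz": [0,0,6],"roll": 0,"jaw": 0.18},
    {"xyz": [0,0,8.5],"roll": 0,"jaw": 0.18},
    {"xyz": [0,0,9.7],"roll": 0,"jaw": 0.18},
    {"xyz": [0,0,9.7],"roll": 0,"jaw": 0.18},
    {"xyz": [1,0,9.7],"roll": 0,"jaw": 0.18},
    {"xyz": [2,0,9.7],"roll": 0,"jaw": 0.18},
    {"xyz": [2.5,0,9.7],"roll": 0,"jaw": 0.18},
    {"xyz": [3,0,9.7],"roll": 0,"jaw": 0.18},
    {"xyz": [3.5,0,9.7],"roll": 0,"jaw": 0.18},
    {"xyz": [4,0,9.7],"roll": 0,"jaw": 0.18},
    {"xyz": [4.5,0,9.7],"roll": 0,"jaw": 0.18},
    {"xyz": [5,0,9.7],"roll": 0,"jaw": 0.18},
    {"xyz": [5.5,0,9.7],"roll": 0,"jaw": 0.18},
    {"xyz": [6,0,9.7],"roll": 0,"jaw": 0.18},
    {"xyz": [6.5,0,9.7],"roll": 0,"jaw": 0.18},
    {"xyz": [7,0,9.7],"roll": 0,"jaw": 0.18},
    {"xyz": [8,0,9.7],"roll": 0,"jaw": 0.18},
  ],
)

```text
t: 3.65
eef_pos: [0.5731, -0.3092, 0.0124]
ee_rot: [-3.142, 0.0, 1.634]
ft_force: [0.4, -0.2, 0.8]
gripper_width: 0.055
finger_force: 0.0
```

```bash
python3 -c "
from s import *
tcp(); rack((-.41,.13),save='pics/a.png')"
```

```text
t 3.65 tcp s [-0.4655  0.1289] z 0.0124 rot [-3.142  0.     1.634] dyaw -0.001 F(s) [-0.26 -0.42  0.76] w 0.054992702197123926
rack s [-439.1  128.3] size [100.7  62. ] ang deg -3.3 n 652
```

View pics/a.png

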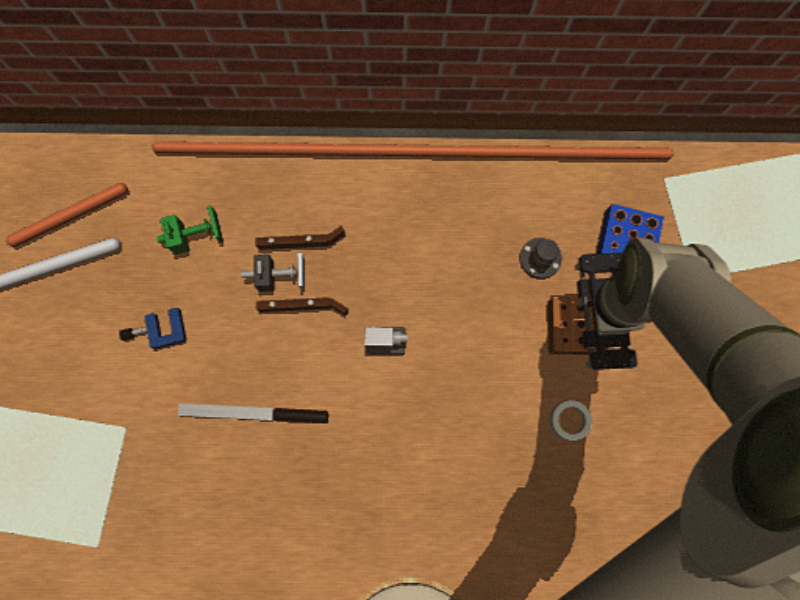

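The rack's left edge (550,325) hasn't moved, although the reported TCP lies over the rack and no force shows. I'll check from the scene camera before moving on.

```bash
python3 -c "
from s import *
p,dep=manip.grab_frame('scene'); np.savez('sc1.npz',p=p,d=dep)
w=manip.read_state()['eef_pos']; uv=proj('scene',w)[0]; print('tcp px',uv*1.5625, proj('top',w)[0]*1.5625, w)
c=p[180:300,110:270]; cv2.imwrite('pics/b.png',cv2.resize(c,(800,600),interpolation=cv2.INTER_CUBIC)); print((uv-[110,180])*5)
"
```

```text
tcp px [266.80459594 393.33365267] [576.94593987 325.78245662] [ 0.57340618 -0.30757104  0.01246395]
[303.77470701 358.66768855]
```

View pics/b.png

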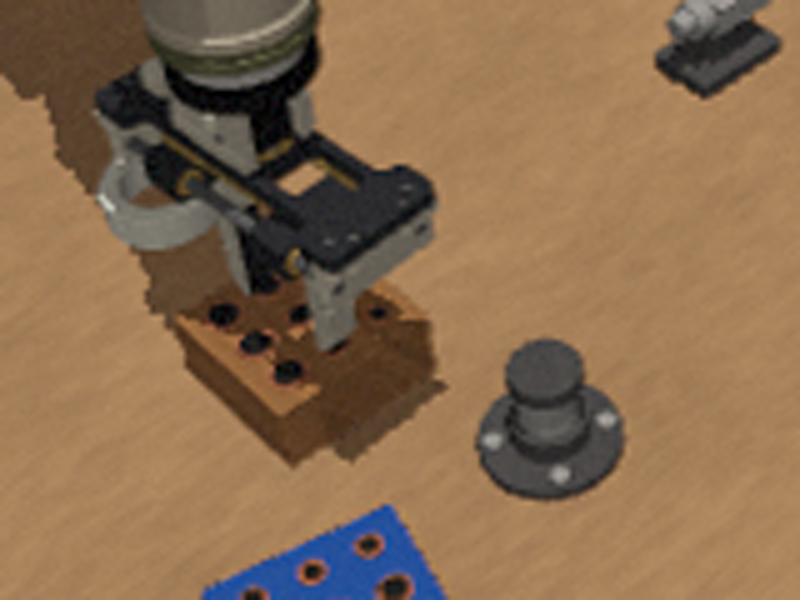

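The crop shows the fingertips ((265,285) and (335,345)) hovering above the rack's top, so the reported z doesn't match what I see. I'll measure the tips by depth.

```bash
python3 -c "
from s import *
f=np.load('sc1.npz'); P=cloud('scene',f['d'])
for u in (172,175,177,179):
  print(u,[ (v,list(np.round(P[v,u],3))) for v in range(232,256,3)])
m=(P[...,2]>.05)&(P[...,2]<.085)&(abs(P[...,0]-.573)<.09)&(abs(P[...,1]+.308)<.06)
Q=P[m]; 
for a in (.05,.055,.06,.065,.07,.08): 
  q=Q[(Q[:,2]>=a)&(Q[:,2]<a+.005)]; print(a,len(q),q.min(0) if len(q) else '',q.max(0) if len(q) else '')
print(manip.read_state())
tcp()
"
```

```text
172 [(232, [np.float64(0.655), np.float64(-0.337), np.float64(0.169)]), (235, [np.float64(0.644), np.float64(-0.332), np.float64(0.148)]), (238, [np.float64(0.609), np.float64(-0.315), np.float64(0.099)]), (241, [np.float64(0.606), np.float64(-0.315), np.float64(0.085)]), (244, [np.float64(0.582), np.float64(-0.304), np.float64(0.048)]), (247, [np.float64(0.591), np.float64(-0.311), np.float64(0.048)]), (250, [np.float64(0.597), np.float64(-0.315), np.float64(0.044)]), (253, [np.float64(0.607), np.float64(-0.323), np.float64(0.045)])]
175 [(232, [np.float64(0.664), np.float64(-0.334), np.float64(0.173)]), (235, [np.float64(0.666), np.float64(-0.337), np.float64(0.167)]), (238, [np.float64(0.662), np.float64(-0.336), np.float64(0.153)]), (241, [np.float64(0.66), np.float64(-0.337), np.float64(0.142)]), (244, [np.float64(0.617), np.float64(-0.314), np.float64(0.081)]), (247, [np.float64(0.615), np.float64(-0.315), np.float64(0.068)]), (250, [np.float64(0.604), np.float64(-0.311), np.float64(0.046)]), (253, [np.float64(0.612), np.float64(-0.317), np.float64(0.045)])]
177 [(232, [np.floa
[... 1700 characters left out ...]
 'qvel': array([ 0.0116601 ,  0.0044883 ,  0.00880337, -0.01554483,  0.00279142,
        0.00525963,  0.01516651]), 'tau': array([ 5.14188241e-01, -7.59671688e+01, -2.93349691e+00, -1.58094656e+01,
       -1.19428229e-02, -1.99102017e-02, -1.61668486e-01]), 'eef_pos': array([ 0.57340618, -0.30757104,  0.01246395]), 'ee_rot': array([ 3.14157939e+00, -7.64349081e-04,  1.63644753e+00]), 'ft_force': array([-0.43183643,  0.56562467, -0.5245099 ]), 'moment': array([ 0.01153599, -0.05735458,  0.00200738]), 'finger_force': 0.0, 'gripper_width': 0.05497211802037203}
t 3.75 tcp s [-0.4638  0.1285] z 0.0125 rot [ 3.142e+00 -1.000e-03  1.636e+00] dyaw 0.002 F(s) [ 0.59  0.39 -0.52] w 0.05497211802037203
```

By depth the fingers sit where reported in x and y, but their tips are at about z=0.05, roughly 45 mm above the reported height. I'll back off behind the rack and calibrate the true tip height over bare bench.

>>> drive_tool(
  deltas=[
    {"xyz": [-3,0,0],"roll": 0,"jaw": 0.18},
    {"xyz": [-7,0,0],"roll": 0,"jaw": 0.18},
    {"xyz": [-10,0,0],"roll": 0,"jaw": 0.18},
    {"xyz": [-10,0,0],"roll": 0,"jaw": 0.18},
    {"xyz": [-10,0,0],"roll": 0,"jaw": 0.18},
  ],
)

```text
t: 4.38
eef_pos: [0.5796, -0.4081, 0.0122]
ee_rot: [-3.141, -0.001, 1.635]
ft_force: [-0.6, 0.0, -0.5]
gripper_width: 0.0546
finger_force: 0.0
```

```bash
python3 -c "
from s import *
p,dep=manip.grab_frame('scene'); P=cloud('scene',dep); tcp(); w=manip.read_state()['eef_pos']
m=(P[...,2]>.02)&(P[...,2]<.12)&(abs(P[...,0]-w[0])<.09)&(abs(P[...,1]-w[1])<.035)
Q=P[m]
for a in np.arange(.02,.12,.005):
  q=Q[(Q[:,2]>=a)&(Q[:,2]<a+.005)]; print(round(a,3),len(q),np.round(np.r_[q.min(0)[:2],q.max(0)[:2]],3) if len(q) else '')
uv=proj('scene',w)[0]; u,v=map(int,uv); c=p[v-65:v+25,u-60:u+60]; cv2.imwrite('pics/c.png',cv2.resize(c,(800,600),interpolation=cv2.INTER_CUBIC)); print('tcp crop',60*6.67,65*6.67)
"
```

```text
t 4.425 tcp s [-0.564   0.1285] z 0.0124 rot [-3.142e+00 -1.000e-03  1.636e+00] dyaw 0.001 F(s) [ 0.21 -0.18 -0.44] w 0.05508226937423711
0.02 0 
0.025 0 
0.03 0 
0.035 0 
0.04 0 
0.045 1 [ 0.551 -0.415  0.551 -0.415]
0.05 5 [ 0.55  -0.418  0.613 -0.413]
0.055 7 [ 0.543 -0.42   0.619 -0.414]
0.06 18 [ 0.541 -0.42   0.623 -0.398]
0.065 14 [ 0.547 -0.42   0.624 -0.397]
0.07 14 [ 0.538 -0.42   0.624 -0.396]
0.075 13 [ 0.546 -0.42   0.624 -0.399]
0.08 7 [ 0.543 -0.42   0.624 -0.398]
0.085 3 [ 0.539 -0.42   0.544 -0.419]
0.09 1 [ 0.542 -0.42   0.542 -0.42 ]
0.095 1 [ 0.55  -0.404  0.55  -0.404]
0.1 6 [ 0.551 -0.413  0.554 -0.405]
0.105 3 [ 0.552 -0.415  0.555 -0.412]
0.11 3 [ 0.551 -0.417  0.554 -0.413]
0.115 6 [ 0.543 -0.42   0.552 -0.414]
tcp crop 400.2 433.55
```

View pics/c.png

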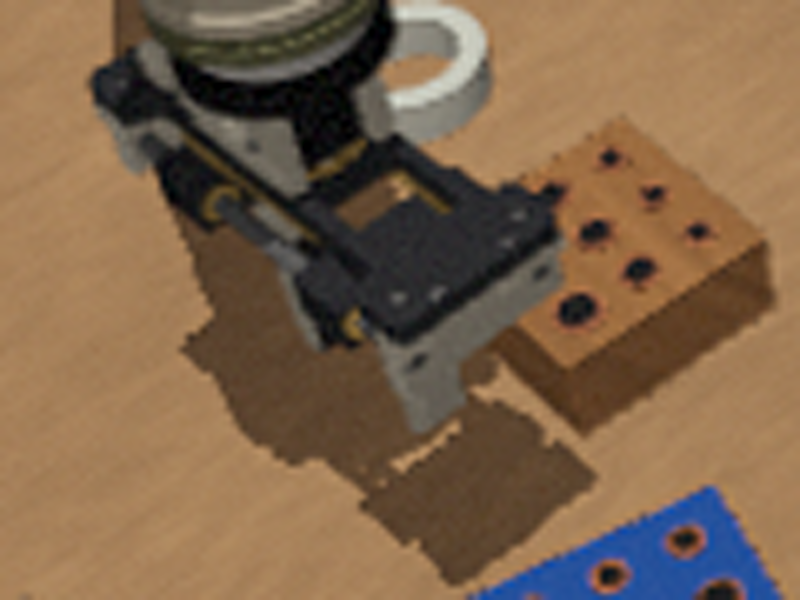

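The fingertips (425,432) float about 55 mm above their shadow, so true z ≈ reported z + 0.043. I'll descend further in small steps, watching force and depth.

>>> drive_tool(
  deltas=[
    {"xyz": [0,0,1],"roll": 0,"jaw": 0.18},
    {"xyz": [0,0,2],"roll": 0,"jaw": 0.18},
    {"xyz": [0,0,3],"roll": 0,"jaw": 0.18},
    {"xyz": [0,0,3.5],"roll": 0,"jaw": 0.18},
    {"xyz": [0,0,3.5],"roll": 0,"jaw": 0.18},
  ],
)

```text
t: 5.05
eef_pos: [0.5793, -0.4089, -0.0233]
ee_rot: [-3.141, -0.001, 1.635]
ft_force: [0.1, 0.4, 0.1]
gripper_width: 0.0548
finger_force: 0.0
```

```bash
python3 -c "
from s import *
p,dep=manip.grab_frame('scene'); P=cloud('scene',dep); tcp(); w=manip.read_state()['eef_pos']
m=(P[...,2]>.006)&(P[...,2]<.05)&(abs(P[...,0]-w[0])<.07)&(abs(P[...,1]-w[1])<.025)
Q=P[m]
for a in np.arange(.005,.045,.004):
  q=Q[(Q[:,2]>=a)&(Q[:,2]<a+.004)]; print(round(a,3),len(q),np.round(np.r_[q.min(0)[:2],q.max(0)[:2]],3) if len(q) else '')
m=(P[...,2]>.1)&(P[...,2]<.2)&(abs(P[...,0]-w[0])<.11)&(abs(P[...,1]-w[1])<.06); print(np.histogram(P[m][:,2],10))
"
```

```text
t 5.1 tcp s [-0.5655  0.1288] z -0.0228 rot [-3.141 -0.     1.635] dyaw 0.0 F(s) [-0.09 -0.23 -0.79] w 0.05481833472748377
0.005 0 
0.009 0 
0.013 2 [ 0.552 -0.418  0.611 -0.416]
0.017 7 [ 0.547 -0.42   0.616 -0.414]
0.021 4 [ 0.54  -0.42   0.62  -0.415]
0.025 12 [ 0.546 -0.421  0.624 -0.4  ]
0.029 10 [ 0.542 -0.42   0.623 -0.398]
0.033 8 [ 0.554 -0.421  0.624 -0.4  ]
0.037 11 [ 0.543 -0.422  0.623 -0.398]
0.041 5 [ 0.543 -0.421  0.624 -0.4  ]
(array([119, 185, 282, 226, 571,  75,  42,  17,  44, 174]), array([0.1002815 , 0.11024998, 0.12021845, 0.13018693, 0.1401554 ,
       0.15012388, 0.16009235, 0.17006083, 0.1800293 , 0.18999778,
       0.19996625]))
```

Confirmed: the tips are now at about z=0.015, with no force. Push 1.

>>> drive_tool(
  deltas=[
    {"xyz": [1.5,0,0],"roll": 0,"jaw": 0.18},
    {"xyz": [3,0,0],"roll": 0,"jaw": 0.18},
    {"xyz": [3.8,0,0],"roll": 0,"jaw": 0.18},
    {"xyz": [4.2,0,0],"roll": 0,"jaw": 0.18},
    {"xyz": [4.6,0,0],"roll": 0,"jaw": 0.18},
    {"xyz": [5,0,0],"roll": 0,"jaw": 0.18},
    {"xyz": [5.5,0,0],"roll": 0,"jaw": 0.18},
    {"xyz": [6,0,0],"roll": 0,"jaw": 0.18},
    {"xyz": [6.5,0,0],"roll": 0,"jaw": 0.18},
    {"xyz": [7,0,0],"roll": 0,"jaw": 0.18},
    {"xyz": [7.5,0,0],"roll": 0,"jaw": 0.18},
    {"xyz": [8,0,0],"roll": 0,"jaw": 0.18},
  ],
)

```text
t: 6.6
eef_pos: [0.5744, -0.3315, -0.0223]
ee_rot: [3.141, 0.002, 1.633]
ft_force: [0.8, -6.5, 0.1]
gripper_width: 0.0546
finger_force: 3.2
```

```bash
python3 -c "
from s import *
tcp(); rack((-.42,.13)); rack((-.42,.13),'scene')"
```

```text
t 6.6 tcp s [-0.4878  0.1291] z -0.0223 rot [3.141e+00 2.000e-03 1.633e+00] dyaw -0.002 F(s) [-6.51 -0.43  0.08] w 0.05464254588423532
rack s [-428.2  133.9] size [100.1 101. ] ang deg -0.1 n 1145
rack s [-427.6  132.1] size [102.4  99.4] ang deg -0.3 n 285
```

Pushing at about 6.5 N and the rack is now square, with its centre 60 mm ahead of the TCP. Continuing.

>>> drive_tool(
  deltas=[
    {"xyz": [0.9,0,0],"roll": 0,"jaw": 0.18},
    {"xyz": [1.8,0,0],"roll": 0,"jaw": 0.18},
    {"xyz": [2.7,0,0],"roll": 0,"jaw": 0.18},
    {"xyz": [3.6,0,0],"roll": 0,"jaw": 0.18},
    {"xyz": [4.5,0,0],"roll": 0,"jaw": 0.18},
    {"xyz": [5.4,0,0],"roll": 0,"jaw": 0.18},
    {"xyz": [6.3,0,0],"roll": 0,"jaw": 0.18},
    {"xyz": [7.2,0,0],"roll": 0,"jaw": 0.18},
    {"xyz": [8.1,0,0],"roll": 0,"jaw": 0.18},
    {"xyz": [9,0,0],"roll": 0,"jaw": 0.18},
    {"xyz": [9.9,0,0],"roll": 0,"jaw": 0.18},
    {"xyz": [10.8,0,0],"roll": 0,"jaw": 0.18},
    {"xyz": [11.7,0,0],"roll": 0,"jaw": 0.18},
    {"xyz": [12.6,0,0],"roll": 0,"jaw": 0.18},
    {"xyz": [13.5,0,0],"roll": 0,"jaw": 0.18},
    {"xyz": [14.4,0,0],"roll": 0,"jaw": 0.18},
    {"xyz": [15.3,0,0],"roll": 0,"jaw": 0.18},
    {"xyz": [16.2,0,0],"roll": 0,"jaw": 0.18},
    {"xyz": [17,0,0],"roll": 0,"jaw": 0.18},
    {"xyz": [17.8,0,0],"roll": 0,"jaw": 0.18},
  ],
)

```text
t: 9.2
eef_pos: [0.563, -0.1535, -0.0224]
ee_rot: [-3.141, 0.002, 1.633]
ft_force: [0.7, -7.4, 1.7]
gripper_width: 0.0553
finger_force: 3.6
```

```bash
python3 -c "
from s import *
tcp(); rack((-.25,.13)); rack((-.25,.13),'scene')"
```

```text
t 9.2 tcp s [-0.3094  0.129 ] z -0.0224 rot [-3.141e+00  2.000e-03  1.633e+00] dyaw -0.002 F(s) [-7.45 -0.18  1.73] w 0.055284708415289825
rack s [-244.3  133.7] size [100.6  89.1] ang deg -0.7 n 1037
rack s [-247.4   85.3] size [99.9 18.5] ang deg 10.3 n 94
```

>>> drive_tool(
  deltas=[
    {"xyz": [-1.5,0,0],"roll": 0,"jaw": 0.18},
    {"xyz": [-2.5,0,-3],"roll": 0,"jaw": 0.18},
    {"xyz": [-2.5,0,-8],"roll": 0,"jaw": 0.18},
    {"xyz": [-2,-2,-8],"roll": 0.18,"jaw": 0.18},
    {"xyz": [-1,-4,-8],"roll": 0.36,"jaw": 0.18},
    {"xyz": [0,-6,-8],"roll": 0.54,"jaw": 0.18},
    {"xyz": [1,-8,-8],"roll": 0.72,"jaw": 0.18},
    {"xyz": [2,-9.1,-8],"roll": 0.9,"jaw": 0.18},
    {"xyz": [3,-9.1,-8],"roll": 1.08,"jaw": 0.18},
    {"xyz": [4,-9.1,-8],"roll": 1.26,"jaw": 0.18},
    {"xyz": [5,-9.1,-8],"roll": 1.44,"jaw": 0.18},
    {"xyz": [6,-9.1,-8],"roll": 1.57,"jaw": 0.18},
    {"xyz": [6,-9.1,-8],"roll": 1.57,"jaw": 0.18},
    {"xyz": [6,-9.1,-8],"roll": 1.57,"jaw": 0.18},
  ],
)

```text
t: 11.05
eef_pos: [0.4684, -0.0982, 0.0574]
ee_rot: [3.142, 0.0, 0.067]
ft_force: [0.2, 0.8, 0.1]
gripper_width: 0.0547
finger_force: 0.0
```

```bash
python3 -c "
from s import *
tcp(); rack((-.25,.13)); rack((-.25,.13),'scene')"
```

```text
t 11.05 tcp s [-0.2482  0.2199] z 0.0574 rot [3.142 0.    0.067] dyaw -1.567 F(s) [ 0.77 -0.22  0.12] w 0.05473332124690437
rack s [-241.1  126.5] size [86.4 85.9] ang deg -0.5 n 532
rack s [-249.2  132.4] size [103.2 101.4] ang deg 0.1 n 745
```

>>> drive_tool(
  deltas=[
    {"xyz": [0,0,3],"roll": 0,"jaw": 0.18},
    {"xyz": [0,0,6],"roll": 0,"jaw": 0.18},
    {"xyz": [0,0,8],"roll": 0,"jaw": 0.18},
    {"xyz": [0,0,8],"roll": 0,"jaw": 0.18},
    {"xyz": [1.2,0,8],"roll": 0,"jaw": 0.18},
    {"xyz": [2,0,8],"roll": 0,"jaw": 0.18},
    {"xyz": [2.6,0,8],"roll": 0,"jaw": 0.18},
    {"xyz": [3.2,0,8],"roll": 0,"jaw": 0.18},
    {"xyz": [4.2,0,8],"roll": 0,"jaw": 0.18},
    {"xyz": [5.2,0,8],"roll": 0,"jaw": 0.18},
    {"xyz": [6.2,0,8],"roll": 0,"jaw": 0.18},
    {"xyz": [7.2,0,8],"roll": 0,"jaw": 0.18},
    {"xyz": [8.2,0,8],"roll": 0,"jaw": 0.18},
    {"xyz": [9.2,0,8],"roll": 0,"jaw": 0.18},
    {"xyz": [10.2,0,8],"roll": 0,"jaw": 0.18},
    {"xyz": [11.2,0,8],"roll": 0,"jaw": 0.18},
    {"xyz": [12.2,0,8],"roll": 0,"jaw": 0.18},
    {"xyz": [13.2,0,8],"roll": 0,"jaw": 0.18},
    {"xyz": [14.2,0,8],"roll": 0,"jaw": 0.18},
    {"xyz": [15.2,0,8],"roll": 0,"jaw": 0.18},
  ],
)

```text
t: 13.65
eef_pos: [0.6145, -0.0879, -0.0224]
ee_rot: [-3.14, 0.01, 0.064]
ft_force: [-14.9, 0.3, 12.4]
gripper_width: 0.055
finger_force: 7.4
```

```bash
python3 -c "
from s import *
tcp(); rack((-.25,.01)); rack((-.25,.01),'scene')"
```

```text
t 13.65 tcp s [-0.2472  0.0734] z -0.0224 rot [-3.14   0.01   0.064] dyaw -1.571 F(s) [ 1.24 14.88 12.41] w 0.0550463540465963
rack s [-210.1  -26.4] size [16.8 20.2] ang deg -3.5 n 44
rack s [-249.5   12.1] size [105.9 104.2] ang deg -0.4 n 871
```

The side force is 15 N with 12 N vertical, so the tip is probably dragging on the bench. I'll ease up a few mm and check.

>>> drive_tool(
  deltas=[
    {"xyz": [-0.3,0,0],"roll": 0,"jaw": 0.18},
    {"xyz": [-0.3,0,-0.5],"roll": 0,"jaw": 0.18},
    {"xyz": [-0.3,0,-0.8],"roll": 0,"jaw": 0.18},
    {"xyz": [-0.3,0,-0.8],"roll": 0,"jaw": 0.18},
  ],
)

```text
t: 14.25
eef_pos: [0.6177, -0.0879, -0.0141]
ee_rot: [3.141, -0.001, 0.065]
ft_force: [-0.2, -0.5, -0.4]
gripper_width: 0.0549
finger_force: 0.0
```

```bash
python3 -c "
from s import *
tcp(); rack((-.25,.01)); 
p,dep=manip.grab_frame('scene'); P=cloud('scene',dep); w=manip.read_state()['eef_pos']
print('bench z near',np.median(P[...,2][(abs(P[...,0]-.60)<.03)&(abs(P[...,1]+.2)<.03)]))
q=P[...,:2]-o; s=q@d; y=q@n; m=(abs(s+.25)<.04)&(abs(y-.012)<.04)&(P[...,2]>.03)&(P[...,2]<.06)
A=np.c_[s[m]+.25,y[m],np.ones(m.sum())]; print('rack plane',np.linalg.lstsq(A,P[m][:,2],rcond=None)[0],m.sum())
m=(abs(s+.247)<.06)&(y>.063)&(y<.1)&(P[...,2]>.004)&(P[...,2]<.06); print('finger z',np.round(np.sort(P[m][:,2])[:10],3), np.histogram(P[m][:,2],7))
c=p[130:260,190:370]; cv2.imwrite('pics/d.png',cv2.resize(c,(800,578),interpolation=cv2.INTER_CUBIC))
"
```

```text
t 14.25 tcp s [-0.2474  0.0702] z -0.0141 rot [ 3.141e+00 -1.000e-03  6.500e-02] dyaw -1.57 F(s) [-0.47  0.25 -0.39] w 0.054938506348379636
rack s [-209.7  -21.9] size [33.  20.2] ang deg -4.7 n 78
bench z near 0.0005970803801601271
rack plane [-0.00482672  0.00428078  0.04506235] 522
finger z [0.027 0.029 0.029 0.031 0.032 0.033 0.035 0.037 0.037 0.037] (array([ 5,  2, 12,  6, 12, 10,  8]), array([0.02734874, 0.03183566, 0.03632259, 0.04080951, 0.04529643,
       0.04978335, 0.05427028, 0.0587572 ]))
```

View pics/d.png

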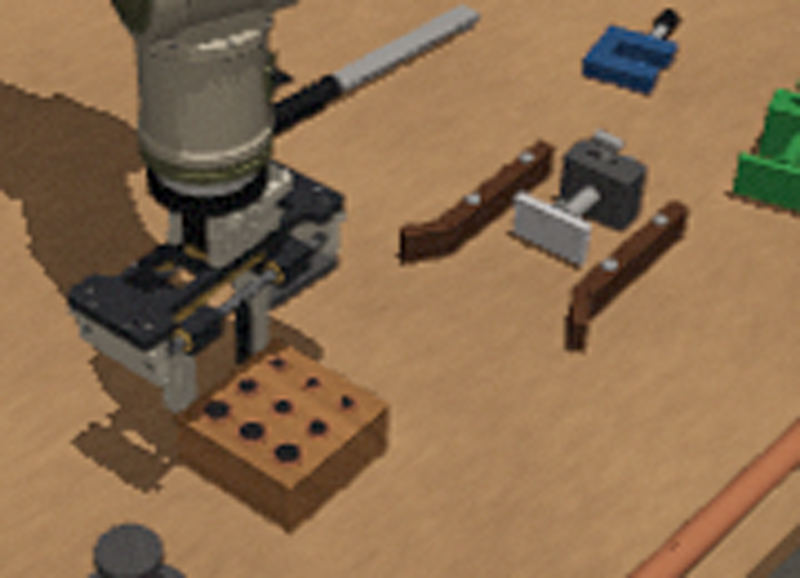

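The rack is flat (plane at z=0.045, no tilt). The vertical load was friction on its face, and it is gone now. I'll finish centring with small steps at this height.

>>> drive_tool(
  deltas=[
    {"xyz": [0.3,0,0],"roll": 0,"jaw": 0.18},
    {"xyz": [0.6,0,0],"roll": 0,"jaw": 0.18},
    {"xyz": [0.9,0,0],"roll": 0,"jaw": 0.18},
    {"xyz": [1.2,0,0],"roll": 0,"jaw": 0.18},
  ],
)

```text
t: 14.85
eef_pos: [0.6237, -0.0875, -0.0151]
ee_rot: [-3.14, 0.009, 0.064]
ft_force: [-13.0, -0.3, 10.5]
gripper_width: 0.0544
finger_force: 6.7
```

```bash
python3 -c "
from s import *
tcp(); rack((-.25,.01),'scene')"
```

```text
t 14.85 tcp s [-0.2474  0.0643] z -0.0151 rot [-3.14   0.009  0.064] dyaw -1.571 F(s) [ 0.58 13.02 10.5 ] w 0.05444178185175836
rack s [-248.9    8.2] size [110.2 103.6] ang deg -1.1 n 869
```

>>> drive_tool(
  deltas=[
    {"xyz": [0.3,0,0],"roll": 0,"jaw": 0.18},
    {"xyz": [0.5,0,0],"roll": 0,"jaw": 0.18},
    {"xyz": [0.5,0,0],"roll": 0,"jaw": 0.18},
    {"xyz": [-1,0,0],"roll": 0,"jaw": 0.18},
    {"xyz": [-3,0,0],"roll": 0,"jaw": 0.18},
    {"xyz": [-4,0,-4],"roll": 0,"jaw": 0.18},
    {"xyz": [-4,0,-8],"roll": 0,"jaw": 0.18},
    {"xyz": [-8,0,-8],"roll": 0,"jaw": 0.18},
    {"xyz": [-8,0,-8],"roll": 0,"jaw": 0.18},
  ],
)

```text
t: 16.02
eef_pos: [0.5466, -0.0926, 0.066]
ee_rot: [-3.141, 0.001, 0.064]
ft_force: [0.4, -0.1, -0.1]
gripper_width: 0.0548
finger_force: 0.0
```

```bash
python3 -c "
from s import *
tcp(); rack((-.25,.01),'scene');rack((-.25,.0))"
```

```text
t 16.025 tcp s [-0.2476  0.1415] z 0.066 rot [-3.141e+00  1.000e-03  6.400e-02] dyaw -1.571 F(s) [-0.16 -0.36 -0.12] w 0.05484055010055687
rack s [-250.    -2.1] size [103.  100.7] ang deg 0.8 n 869
rack s [-248.1   -1.6] size [ 99.3 102.2] ang deg 0.0 n 637
```

The rack is at (-249, -2) mm and square. Now I'll go round behind it, between the rack and the post.

>>> drive_tool(
  deltas=[
    {"xyz": [1.5,1,0],"roll": -0.18,"jaw": 0.18},
    {"xyz": [3,2,0],"roll": -0.36,"jaw": 0.18},
    {"xyz": [5,3,0],"roll": -0.54,"jaw": 0.18},
    {"xyz": [7,4,0],"roll": -0.72,"jaw": 0.18},
    {"xyz": [9,5,0],"roll": -0.9,"jaw": 0.18},
    {"xyz": [11,6,0],"roll": -1.08,"jaw": 0.18},
    {"xyz": [13,7,0],"roll": -1.26,"jaw": 0.18},
    {"xyz": [14.2,8,0],"roll": -1.44,"jaw": 0.18},
    {"xyz": [14.2,8,0],"roll": -1.57,"jaw": 0.18},
    {"xyz": [14.2,8,0],"roll": -1.57,"jaw": 0.18},
    {"xyz": [14.2,8,0],"roll": -1.57,"jaw": 0.18},
  ],
)

```text
t: 17.5
eef_pos: [0.6963, -0.1628, 0.065]
ee_rot: [-3.141, -0.0, 1.632]
ft_force: [0.5, 1.0, -0.3]
gripper_width: 0.0551
finger_force: 0.0
```

```bash
python3 -c "
from s import *
tcp()"
```

```text
t 17.5 tcp s [-0.3272 -0.0034] z 0.065 rot [-3.141 -0.     1.632] dyaw -0.003 F(s) [ 0.95 -0.52 -0.29] w 0.055118403687081895
```

>>> drive_tool(
  deltas=[
    {"xyz": [0,-0.2,3],"roll": 0,"jaw": 0.18},
    {"xyz": [0,-0.2,6],"roll": 0,"jaw": 0.18},
    {"xyz": [0,-0.2,8.5],"roll": 0,"jaw": 0.18},
    {"xyz": [0,-0.2,8.5],"roll": 0,"jaw": 0.18},
    {"xyz": [1,-0.2,8.5],"roll": 0,"jaw": 0.18},
    {"xyz": [1.5,-0.2,8.5],"roll": 0,"jaw": 0.18},
    {"xyz": [2,-0.2,8.5],"roll": 0,"jaw": 0.18},
    {"xyz": [2.5,-0.2,8.5],"roll": 0,"jaw": 0.18},
    {"xyz": [3.3,-0.2,8.5],"roll": 0,"jaw": 0.18},
    {"xyz": [4.1,-0.2,8.5],"roll": 0,"jaw": 0.18},
    {"xyz": [4.9,-0.2,8.5],"roll": 0,"jaw": 0.18},
    {"xyz": [5.7,-0.2,8.5],"roll": 0,"jaw": 0.18},
    {"xyz": [6.5,-0.2,8.5],"roll": 0,"jaw": 0.18},
    {"xyz": [7.3,-0.2,8.5],"roll": 0,"jaw": 0.18},
    {"xyz": [8.1,-0.2,8.5],"roll": 0,"jaw": 0.18},
    {"xyz": [8.9,-0.2,8.5],"roll": 0,"jaw": 0.18},
    {"xyz": [9.7,-0.2,8.5],"roll": 0,"jaw": 0.18},
    {"xyz": [10.5,-0.2,8.5],"roll": 0,"jaw": 0.18},
    {"xyz": [11.3,-0.2,8.5],"roll": 0,"jaw": 0.18},
    {"xyz": [12,-0.2,8.5],"roll": 0,"jaw": 0.18},
  ],
)

```text
t: 20.0
eef_pos: [0.6873, -0.0469, -0.0184]
ee_rot: [3.14, 0.004, 1.632]
ft_force: [0.7, -8.5, 3.4]
gripper_width: 0.0547
finger_force: 4.6
```

```bash
python3 -c "
from s import *
tcp(); rack((-.15,.0),'scene');rack((-.15,.0))"
```

```text
t 20.0 tcp s [-0.211  -0.0019] z -0.0184 rot [3.14  0.004 1.632] dyaw -0.003 F(s) [-8.48 -0.17  3.4 ] w 0.054693858693060766
rack s [-199.3   15.1] size [60.6 25.1] ang deg -14.3 n 80
rack s [-141.    -0.7] size [100.7  81.8] ang deg -0.6 n 896
```

>>> drive_tool(
  deltas=[
    {"xyz": [0.6,0,0],"roll": 0,"jaw": 0.18},
    {"xyz": [1.2,0,0],"roll": 0,"jaw": 0.18},
    {"xyz": [1.8,0,0],"roll": 0,"jaw": 0.18},
    {"xyz": [2.4,0,0],"roll": 0,"jaw": 0.18},
    {"xyz": [3,0,0],"roll": 0,"jaw": 0.18},
    {"xyz": [3.6,0,0],"roll": 0,"jaw": 0.18},
    {"xyz": [4.2,0,0],"roll": 0,"jaw": 0.18},
    {"xyz": [4.8,0,0],"roll": 0,"jaw": 0.18},
    {"xyz": [5.4,0,0],"roll": 0,"jaw": 0.18},
    {"xyz": [6,0,0],"roll": 0,"jaw": 0.18},
    {"xyz": [6.6,0,0],"roll": 0,"jaw": 0.18},
    {"xyz": [7.2,0,0],"roll": 0,"jaw": 0.18},
    {"xyz": [7.8,0,0],"roll": 0,"jaw": 0.18},
    {"xyz": [8.4,0,0],"roll": 0,"jaw": 0.18},
    {"xyz": [9,0,0],"roll": 0,"jaw": 0.18},
  ],
)

```text
t: 21.98
eef_pos: [0.6817, 0.0425, -0.0184]
ee_rot: [3.14, 0.004, 1.632]
ft_force: [-0.4, -10.2, 4.5]
gripper_width: 0.0547
finger_force: 4.9
```

```bash
python3 -c "
from s import *
tcp(); rack((-.06,.0));rack((-.06,.0))
p,dep=manip.grab_frame('top'); P=cloud('top',dep); q=P[...,:2]-o; s=q@d; y=q@n; z=P[...,2]
for sg in(1,-1):
  m=(abs(s-.075)<.045)&(abs(y*sg-.061)<.02)&(z>.022)&(z<.038); print('cheek mid y',y[m].mean(),np.polyfit(s[m],y[m],1))
m=(s>.03)&(s<.052)&(abs(y)<.03)&(z>.02)&(z<.05); print('plate',np.percentile(s[m],[2,10,50]))"
```

```text
t 21.975 tcp s [-0.1214 -0.002 ] z -0.0184 rot [3.14  0.004 1.632] dyaw -0.003 F(s) [-10.19   1.03   4.48] w 0.05469384083920265
rack s [-42.5  -0.7] size [100.5  61.6] ang deg -0.9 n 566
rack s [-40.3  -0.8] size [101.9  58.3] ang deg -2.0 n 558
cheek mid y 0.06073774583123814 [-0.00606641  0.06118987]
cheek mid y -0.06044727428819575 [ 0.00044554 -0.06048123]
plate [0.04076489 0.04099535 0.04356533]
```

>>> drive_tool(
  deltas=[
    {"xyz": [0.4,0,-0.1],"roll": 0,"jaw": 0.18},
    {"xyz": [0.8,0,-0.2],"roll": 0,"jaw": 0.18},
    {"xyz": [1.2,0,-0.2],"roll": 0,"jaw": 0.18},
    {"xyz": [1.6,0,-0.2],"roll": 0,"jaw": 0.18},
    {"xyz": [2,0,-0.2],"roll": 0,"jaw": 0.18},
    {"xyz": [2.4,0,-0.2],"roll": 0,"jaw": 0.18},
    {"xyz": [2.8,0,-0.2],"roll": 0,"jaw": 0.18},
    {"xyz": [3.2,0,-0.2],"roll": 0,"jaw": 0.18},
    {"xyz": [3.6,0,-0.2],"roll": 0,"jaw": 0.18},
    {"xyz": [4,0,-0.2],"roll": 0,"jaw": 0.18},
    {"xyz": [4.3,0,-0.2],"roll": 0,"jaw": 0.18},
    {"xyz": [4.5,0,-0.2],"roll": 0,"jaw": 0.18},
  ],
)

```text
t: 23.62
eef_pos: [0.6777, 0.0912, -0.0176]
ee_rot: [-3.141, 0.001, 1.635]
ft_force: [0.2, -5.6, -1.5]
gripper_width: 0.0548
finger_force: 2.7
```

```bash
cat > gap.py <<'E'
from s import *
tcp(); rack((-.02,.0))
p,dep=manip.grab_frame('top'); P=cloud('top',dep); q=P[...,:2]-o; s=q@d; y=q@n; z=P[...,2]
hsv=cv2.cvtColor(p,cv2.COLOR_BGR2HSV); w=(hsv[...,1]>90)&(abs(y)<.025)&(abs(z-.045)<.007)&(s<.06)&(s>-.06)
g=(hsv[...,1]<60)&(abs(y)<.025)&(z>.025)&(z<.052)&(s<.08)&(s>.01)
print('wood front',np.percentile(s[w],[95,99]),'plate',np.percentile(s[g],[2,10,50]),g.sum())
E
python3 gap.py
```

```text
t 23.625 tcp s [-0.0725 -0.0011] z -0.0176 rot [-3.141e+00  1.000e-03  1.635e+00] dyaw 0.0 F(s) [-5.62  0.17 -1.52] w 0.05477653942048464
rack s [ 28.7 -20.6] size [87.5 40.2] ang deg -32.3 n 128
wood front [0.03917173 0.04889718] plate [0.04089995 0.04120276 0.04631771] 91
```

>>> drive_tool(
  deltas=[
    {"xyz": [0.1,0,0],"roll": 0,"jaw": 0.18},
    {"xyz": [0.2,0,0],"roll": 0,"jaw": 0.18},
    {"xyz": [0.3,0,0],"roll": 0,"jaw": 0.18},
    {"xyz": [0.4,0,0],"roll": 0,"jaw": 0.18},
    {"xyz": [0.5,0,0],"roll": 0,"jaw": 0.18},
  ],
)

```text
t: 24.35
eef_pos: [0.6775, 0.0959, -0.0176]
ee_rot: [-3.141, 0.001, 1.635]
ft_force: [0.2, -5.9, -1.0]
gripper_width: 0.0552
finger_force: 2.9
```

```bash
python3 gap.py
```

```text
t 24.35 tcp s [-0.0679 -0.0011] z -0.0176 rot [-3.141e+00  1.000e-03  1.635e+00] dyaw -0.0 F(s) [-5.87  0.16 -1.04] w 0.0552201943927881
rack s [ 18.  -20.8] size [59.1 43.8] ang deg -2.0 n 82
wood front [0.04922607 0.04932988] plate [0.04249633 0.04319212 0.05891952] 80
```

>>> drive_tool(
  deltas=[
    {"xyz": [0.1,0,0],"roll": 0,"jaw": 0.18},
    {"xyz": [0.2,0,0],"roll": 0,"jaw": 0.18},
    {"xyz": [0.2,0,0],"roll": 0,"jaw": 0.18},
  ],
)

```text
t: 24.82
eef_pos: [0.6773, 0.0977, -0.0176]
ee_rot: [-3.141, 0.001, 1.634]
ft_force: [-1.0, -6.0, -1.1]
gripper_width: 0.0552
finger_force: 2.8
```

>>> drive_tool(
  deltas=[
    {"xyz": [0.05,0,0],"roll": 0,"jaw": 0.18},
    {"xyz": [0.1,0,0],"roll": 0,"jaw": 0.18},
    {"xyz": [0.1,0,0],"roll": 0,"jaw": 0.18},
  ],
)

```text
t: 25.2
eef_pos: [0.6772, 0.0984, -0.0176]
ee_rot: [-3.141, 0.001, 1.634]
ft_force: [0.6, -5.8, -1.0]
gripper_width: 0.0547
finger_force: 3.1
```

```bash
python3 gap.py
```

```text
t 25.2 tcp s [-0.0653 -0.0011] z -0.0176 rot [-3.141e+00  1.000e-03  1.634e+00] dyaw -0.001 F(s) [-5.83 -0.19 -0.97] w 0.054690522234779666
rack s [ 21.7 -46.1] size [46.3 15.8] ang deg 15.0 n 54
wood front [0.05176095 0.05176241] plate [0.04269756 0.04542657 0.05688772] 75
```

>>> drive_tool(
  deltas=[
    {"xyz": [0.05,0,0],"roll": 0,"jaw": 0.18},
    {"xyz": [0.1,0,0],"roll": 0,"jaw": 0.18},
    {"xyz": [0.1,0,0],"roll": 0,"jaw": 0.18},
  ],
)

```text
t: 25.68
eef_pos: [0.6772, 0.0993, -0.0176]
ee_rot: [-3.141, 0.001, 1.634]
ft_force: [0.6, -7.0, -1.1]
gripper_width: 0.0545
finger_force: 3.3
```

>>> drive_tool(
  deltas=[
    {"xyz": [0.05,0,0],"roll": 0,"jaw": 0.18},
    {"xyz": [0.1,0,0],"roll": 0,"jaw": 0.18},
    {"xyz": [0.1,0,0],"roll": 0,"jaw": 0.18},
  ],
)

```text
t: 26.05
eef_pos: [0.6772, 0.1002, -0.0176]
ee_rot: [-3.141, 0.001, 1.634]
ft_force: [-0.6, -7.5, -1.1]
gripper_width: 0.0549
finger_force: 3.4
```

```bash
python3 gap.py
```

```text
t 26.05 tcp s [-0.0636 -0.0011] z -0.0176 rot [-3.141e+00  1.000e-03  1.634e+00] dyaw -0.001 F(s) [-7.49  1.12 -1.1 ] w 0.05488202308384008
rack s [ 24.  -46.9] size [45.1 14.2] ang deg 9.8 n 53
wood front [0.04264886 0.04264886] plate [0.04493474 0.04627733 0.05438924] 80
```

>>> drive_tool(
  deltas=[
    {"xyz": [0.05,0,0],"roll": 0,"jaw": 0.18},
    {"xyz": [0.1,0,0],"roll": 0,"jaw": 0.18},
    {"xyz": [0.1,0,0],"roll": 0,"jaw": 0.18},
  ],
)

```text
t: 26.52
eef_pos: [0.6771, 0.101, -0.0176]
ee_rot: [-3.141, 0.001, 1.634]
ft_force: [0.2, -6.6, -1.3]
gripper_width: 0.0548
finger_force: 3.6
```

>>> drive_tool(
  deltas=[
    {"xyz": [0.05,0,0],"roll": 0,"jaw": 0.18},
    {"xyz": [0.1,0,0],"roll": 0,"jaw": 0.18},
    {"xyz": [0.1,0,0],"roll": 0,"jaw": 0.18},
  ],
)

```text
t: 26.9
eef_pos: [0.677, 0.1017, -0.0176]
ee_rot: [-3.141, 0.002, 1.634]
ft_force: [0.5, -8.3, -1.0]
gripper_width: 0.0551
finger_force: 3.9
```

>>> drive_tool(
  deltas=[
    {"xyz": [0.05,0,0],"roll": 0,"jaw": 0.18},
    {"xyz": [0.1,0,0],"roll": 0,"jaw": 0.18},
    {"xyz": [0.1,0,0],"roll": 0,"jaw": 0.18},
  ],
)

```text
t: 27.28
eef_pos: [0.677, 0.1018, -0.0176]
ee_rot: [-3.141, 0.003, 1.634]
ft_force: [-0.0, -10.4, -0.2]
gripper_width: 0.0547
finger_force: 4.9
```

>>> drive_tool(
  deltas=[
    {"xyz": [0.05,0,0],"roll": 0,"jaw": 0.18},
    {"xyz": [0.1,0,0],"roll": 0,"jaw": 0.18},
    {"xyz": [0.1,0,0],"roll": 0,"jaw": 0.18},
  ],
)

```text
t: 27.65
eef_pos: [0.677, 0.1019, -0.0176]
ee_rot: [-3.141, 0.003, 1.633]
ft_force: [-0.2, -12.3, -0.9]
gripper_width: 0.0549
finger_force: 5.9
```

The TCP has stopped advancing while the force climbs, so the plate is pressed right back. I'll release slowly and lift clear.

>>> drive_tool(
  deltas=[
    {"xyz": [-0.2,0,0],"roll": 0,"jaw": 0.18},
    {"xyz": [-0.4,0,0],"roll": 0,"jaw": 0.18},
    {"xyz": [-0.7,0,0],"roll": 0,"jaw": 0.18},
    {"xyz": [-1.2,0,0],"roll": 0,"jaw": 0.18},
    {"xyz": [-2.5,0,0],"roll": 0,"jaw": 0.18},
    {"xyz": [-5,0,-2],"roll": 0,"jaw": 0.18},
    {"xyz": [-6,0,-7],"roll": 0,"jaw": 0.18},
    {"xyz": [-10,0,-12],"roll": 0,"jaw": 0.18},
    {"xyz": [-16,0,-12],"roll": 0,"jaw": 0.18},
    {"xyz": [-16,0,-12],"roll": 0,"jaw": 0.18},
    {"xyz": [-16,0,-12],"roll": 0,"jaw": 0.18},
  ],
)

```text
t: 29.02
eef_pos: [0.6869, -0.055, 0.1022]
ee_rot: [-3.141, -0.0, 1.634]
ft_force: [-0.3, 0.9, 0.2]
gripper_width: 0.0549
finger_force: 0.0
```

```bash
sed -i "s#rack((-.02,.0))#rack((-.0,.0),save='pics/e.png')#" gap.py; python3 gap.py
```

```text
t 29.025 tcp s [-0.219  -0.0009] z 0.1022 rot [-3.141 -0.     1.634] dyaw -0.001 F(s) [0.96 0.29 0.19] w 0.05494365435953265
rack s [-3.2 -0.1] size [101.4  99.6] ang deg -0.5 n 1107
wood front [0.04046398 0.0448264 ] plate [0.04041182 0.04874095 0.05450759] 84
```

View pics/e.png

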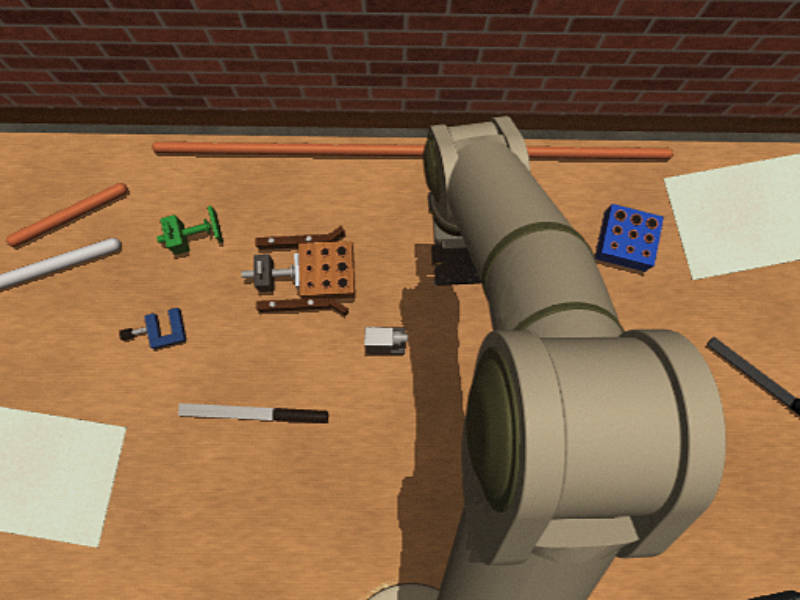

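The rack stands square between the cheeks at (326,268), against the plate at (296,268). Its front is at x ≈ 47 mm against the plate's free face at 41 mm, so the plate is pressed back about 6 mm. The bystanders that can be seen, the file (255,412) and the cutter (165,328), haven't moved.

```bash
python3 -c "
from bench import manip
print(manip.hand_in())"
```

```text
the job is handed in; nothing more can be done
None
```

The rack is home, square and centred between the cheeks, with the sprung plate pressed back about 6 mm and the arm clear. The job is handed in (no verdict came back). The arm sat about 43 mm higher than its reported height, so my first push passed over the rack without moving it, and I corrected for that by camera.

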